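Lock the slide tray into the scanner track

ROBOT

A 7-joint arm with a two-finger parallel gripper is mounted at the origin on the work surface. World frame = base frame: x ahead of the robot, y to its left, z up, the work surface at z = 0. Lengths are in m, angles in rad, forces in N, time in s.
With the tool pointing down it reaches from about 0.35 to 0.9 m from the base axis. Payload 7.2 kg.
Tool frame: the origin (TCP) lies at the very end of the fingers, on their centre line; the grasp point (between the pads) lies 19 mm behind it; z points along the fingers, y is the line along which they close (so a half turn about z gives the same grasp; the last joint's range is limited). The gripper opens to 88 mm and grips with 3 to 60 N. Pads are 20 mm wide; open, the fingers measure 115 mm over their backs; the gripper's body (75 mm by 178 mm) begins 61 mm behind the grasp point.
Start: joints at [-1.239, 0.411, -0.013, 1.596, 0.006, 1.134, -0.082], TCP at [0.243, 0.576, 0.223] pointing down, gripper open.
Joint ranges: [-2.95, 2.95], [-0.29, 1.99], [-1.47, 1.44], [0.14, 2.54], [-1.03, 4.17], [0.13, 1.85], [-2.86, 2.86]. Speed limits (rad/s): [2.39, 2.39, 3.01, 3.01, 3.14, 3.14, 3.14].

INTERFACE

Orientations are given as a unit quaternion [x, y, z, w].
In Python, from plant import get_state, camera, camera_params, r, outline_of, pinpoint gives the robot as it stands.
- The arm moves only by the tool play_rows, never from a script. Its argument "rows" is a list of rows, each an object of numbers: "x", "y", "z": the shift along the tool's x, y, z each as a share of 0.02 m, from -1 to 1; "ax", "ay", "az": the turn, a rotation vector about the tool's x, y, z each as a share of 5 degrees, from -1 to 1; "gripper": the opening, from 0 (shut) to 1 (fully open). A call has 1 to 12 rows; each row shifts and turns the commanded pose from where the row before left it, along the tool's axes as they then stand; what a row does not reach is not made up. A row lasts 1/8 s, in which the tool goes at most 62.5 mm and 10.7 degrees, less where a joint would pass 70% of its speed; a pose out of reach is approached as far as the arm can. A call with a number of a shift or a turn outside -1 to 1 is refused whole. A call with a gripper value outside its range is refused whole. The fingers move at their own pace and stop on an object; "force" is the grip in N (left out, the last holds). Time passes only in rows, so rows that do not move let the fingers close. It gives the time, the measured TCP pose, the force, the opening and the grip force at its end, in the units of the state.
- get_state(): the state, without advancing time (a new reading comes with each control period).
- camera(name): name is "scene" or "top"; returns (picture, depth): 420x560x3 uint8, red, green, blue; 420x560 float32, m along the optical axis (not along the pixel's ray), 0 where there is no reading.
- camera_params(name): a dict with "fovy" (degrees; the focal length in pixels is half the picture's height over the tangent of half this angle, whatever the lens; pixels are square), "cx", "cy" (the principal point, pixels), "extrinsics" (4x4, takes a point from camera to world coordinates). Camera axes: x right, y down, z forward; pixel columns grow to the right and rows downward; lengths in m; the calibration is good to about 2 mm. A picture is of the moment at which its call begins. camera_params takes no time and is no camera call.
- r.finish_job(): hands the job in; it is judged then, once.
Trained networks look in the newest picture that a camera, given by its name, has taken for a name from the list of things; names that differ only in an ending like _2 or _b are one class to them, and where a whole thing is asked for, a point or a joint stands for the part that bears it (a point fixed in the world has none). Each returns a list of dicts, best first, with "confidence" (0 to 1); they miss things now and then, are a little off and sometimes report something else, mostly with a low value. They report only what shows in the picture. A call takes as long as a camera call. They do not tell look-alikes from the thing itself.
- outline_of(camera, label): "region" (420x560 bool, what is visible of it) and "at" ([column, row] in pixels, amid what is visible of it).
- pinpoint(camera, label): "at" ([column, row] in pixels: a listed point, or the origin of a listed thing).
The state is a dict: "time": time; "qpos": joint angles; "dq": joint speeds; "tau": joint torques, N m; "eef_pos": TCP position; "ee_rot": TCP orientation; "ft_force": force on the tool from outside, world axes, zero at the start; "ft_torque": the same for the moment, N m; "grip_width": finger opening in m; "finger_force": force on a finger pad.
Only numpy, scipy, OpenCV 4.12 (cv2) and the standard library are available. Lean on these libraries where they do the work, as an engineer would, in place of code of your own. Each camera call takes 0.05 s, during which the arm holds its last target. There are 200 camera calls.

TASK

Load the slide tray into the slide scanner's loading track: lay it on the open end of the deck and slide it in so that its own front edge lifts the hinged catch, then press it gently against the spring buffer just until the catch drops behind it, and let go so that the tray is held between buffer and catch. Do not touch the catch with the robot, do not ram the buffer, and leave everything else on the bench where it is.

Things in the scene. Friction and masses are not known exactly. Their poses are not given: they have to be found in the camera images.
- tray_tab (a point): Slide tray, aluminium, 100 (x) x 110 (y) x 16 mm, 0.2-0.42 kg, flat on the table at first, same either way round. An upright grip tab 12 mm thick (x) x 36 mm wide (y) stands on its middle, top 51 mm above the underside. This point: in the tab on the centre line, 36 mm above the underside. Glass slides 1 mm proud lie before and behind the tab: keep fingertips 18 mm or more above the underside.
- track: Loading track, fixed. Origin on the table below the channel's centre line; x = loading direction, z up. Deck top 10 mm above the table, from x = -150 mm (open end) to +180. Two guide rails, tops 33 mm above the table: 132 mm apart at x = -150, narrowing to 114 mm at x = -90, then straight to +145. From x = +20 lips overhang the tray's edges, 2.5 mm above it: the tray can only be slid in.
- track_mouth (a point): Point on the deck's top on the centre line at the open end, x = -100 mm in the track's frame, axes as the track: a tray laid with its centre here lies between the flared rails, clear of the catch. From here it is slid about 185 mm in, plus or minus 10.
- track_home (a point): Nominal place of the locked tray's centre, on the deck's top, x = +86 mm in the track's frame. The true place lies up to 10 mm shallower or deeper: catch and buffer sit on one white unit clamped on the track with an offset that is not measured. Find it by feel (first touch of the buffer, drop of the catch) or by eye.
- catch (a joint): Steel gravity catch, 8 mm wide, at y = -44 mm. Its pin, 34 mm above the table, is at x = -30 mm, its blunt tip at x = +36 (nominal, see track_home), 4 mm above the deck. In rad: 0 hanging down, grows as the tip lifts; a tray passing under holds it at about 0.2. It falls by its weight (60 g) when the tray's rear edge is about 3 mm past the tip, then stops the tray from coming back.
- buffer (a joint): Spring plunger across the channel's closed end; free face at x = +130 mm (nominal, see track_home). In m: 0 free, grows as pressed, 0.013 at the hard bottom. It pushes back 2.5 N plus 0.5 N per mm; the catch drops at about 8-9 mm (7 N, plus 1-3 N of friction at the tray); bottom at 9 N. More than 20 N damages it. It stays pressed about 6 mm when the tray is locked.
- oil_bottle: Bystander, to be left alone: small amber bottle, 30 mm across, 62 mm tall; origin at the centre of its underside.
- objective: Bystander, to be left alone: steel microscope objective standing on end, 30 mm across, 44 mm tall; origin at the centre of its underside.
- dish: Bystander, to be left alone: shallow glass dish, 80 mm across, 16 mm tall; origin at the centre of its underside.
- stain_jar: Bystander, to be left alone: glass jar with a white cap, 48 mm across, 65 mm tall; origin at the centre of its underside.
- wash_bottle: Bystander, to be left alone: white bottle, 64 mm across, 150 mm tall; origin at the centre of its underside.
- counter: Bystander, to be left alone: round steel hand counter, 48 mm across, 36 mm tall; origin at the centre of its underside.
Mind the look-alikes: they are no part of the job. Of the things that look like the part that bears tray_tab, the smaller one is meant.

How it is judged:
By the outcome, as a careful person would: the job done as asked, in the order asked, and still so for the second after the job is handed in, with the robot touching nothing.
It also fails if it takes over 51 s, if anything falls off the work surface, if the arm or the gripper's body presses on something with over 40 N, if the wrist force passes 120 N, or if a joint passes its speed limit or range.

## Working session

There is one attempt and no reset: what is moved stays moved. The work goes in short steps, Python scripts to look and compute and a tool call to move; the robot and the scene stay as the last step left them, time stands still between calls to the robot, and variables do not carry over. Pictures are saved under pics/ and viewed, at most 10 in all, crops included, and the job is handed in when it is done.

Besides the shell and the picture viewer there is one more tool, called after ">>>" by a JSON object that holds its "api" and its "payload", one argument or row to a line. play_rows: Moves the arm, as the interface text tells. Shift numbers are shares of 0.02 m and turn numbers shares of 5 degrees, none past 1 either way. Its arguments: {"type":"object","properties":{"rows":{"type":"array","items":{"type":"object","properties":{"x":{"type":"number","minimum":-1,"maximum":1},"y":{"type":"number","minimum":-1,"maximum":1},"z":{"type":"number","minimum":-1,"maximum":1},"ax":{"type":"number","minimum":-1,"maximum":1},"ay":{"type":"number","minimum":-1,"maximum":1},"az":{"type":"number","minimum":-1,"maximum":1},"gripper":{"type":"number"}}}},"force":{"type":"number"}},"required":["rows"]}

```bash
mkdir -p pics
cat > h.py <<'E'
import numpy as np, cv2
from plant import get_state, camera, camera_params, r, outline_of, pinpoint
def K(n):
    p=camera_params(n); return 210/np.tan(np.radians(p['fovy'])/2),p['cx'],p['cy'],np.array(p['extrinsics'])
def onplane(n,px,z):
    f,cx,cy,E=K(n); d=E[:3,:3]@np.array([(px[0]-cx)/f,(px[1]-cy)/f,1]); o=E[:3,3]
    return o+d*(z-o[2])/d[2]
def cloud(n,dep):
    f,cx,cy,E=K(n); v,u=np.mgrid[:420,:560]
    P=np.stack([(u-cx)/f*dep,(v-cy)/f*dep,dep],-1)
    return P@E[:3,:3].T+E[:3,3]
def proj(n,p):
    f,cx,cy,E=K(n); q=E[:3,:3].T@(np.array(p)-E[:3,3]); return [q[0]/q[2]*f+cx,q[1]/q[2]*f+cy]
E
python3 - <<'E'
from h import *
a,d=camera('top'); b,d2=camera('scene')
np.savez('s0.npz',a=a,d=d,b=b,d2=d2)
cv2.imwrite('pics/top0.png',a[:,:,::-1]);cv2.imwrite('pics/sc0.png',b[:,:,::-1])
for n in('top','scene'):
    print(n,K(n)[3].round(3).tolist(),K(n)[0])
    for l,z in(('tray_tab',.036),('track_mouth',.01),('track_home',.01),('track',0)):
        for q in pinpoint(n,l): print(l,np.round(q['at'],1),round(q['confidence'],2),onplane(n,q['at'],z).round(4))
s=get_state();print(s['time'],s['ee_rot'],s['ft_force'],s['grip_width'])
E
```

```text
top [[-0.166, -0.959, 0.229, 0.354], [-0.986, 0.162, -0.038, -0.136], [-0.001, -0.232, -0.973, 1.04], [0.0, 0.0, 0.0, 1.0]] 380.18565502741643
tray_tab [430.2 239.9] 0.73 [ 0.4434 -0.5609  0.036 ]
tray_tab [351.9 243.3] 0.69 [ 0.4692 -0.3532  0.036 ]
track_mouth [222.4 248.9] 0.82 [ 0.5156 -0.0083  0.01  ]
track_home [156.1 264.9] 0.65 [0.5023 0.1737 0.01  ]
track_home [222. 249.] 0.17 [ 0.5155 -0.0071  0.01  ]
track [186.4 258.1] 0.83 [0.5085 0.0933 0.    ]
scene [[-0.581, 0.432, -0.69, 1.422], [0.814, 0.318, -0.487, 0.431], [0.009, -0.844, -0.536, 0.739], [0.0, 0.0, 0.0, 1.0]] 541.6927375199434
tray_tab [194.2 162.6] 0.86 [ 0.4246 -0.5689  0.036 ]
tray_tab [244.9 187.9] 0.78 [ 0.4539 -0.3603  0.036 ]
tray_tab [456.6 258.7] 0.37 [0.4263 0.2033 0.036 ]
track_home [429.9 283.1] 0.84 [0.5068 0.1796 0.01  ]
track [392.2 272.8] 0.69 [0.5096 0.0953 0.    ]
0.5 [ 1.98567330e-01  9.80087248e-01 -3.90370498e-05 -1.41165752e-05] [0.78410967 0.34599653 0.74338511] 0.08769252251371643
```

View pics/top0.png

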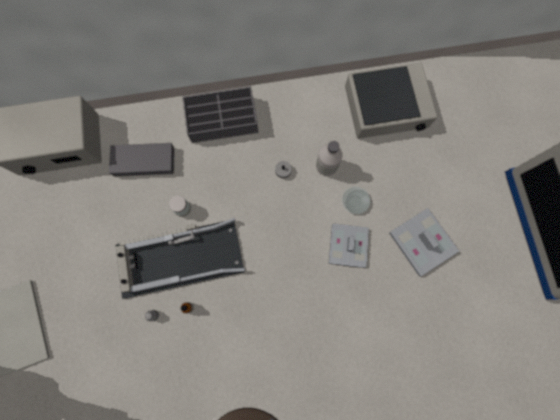

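View pics/sc0.png

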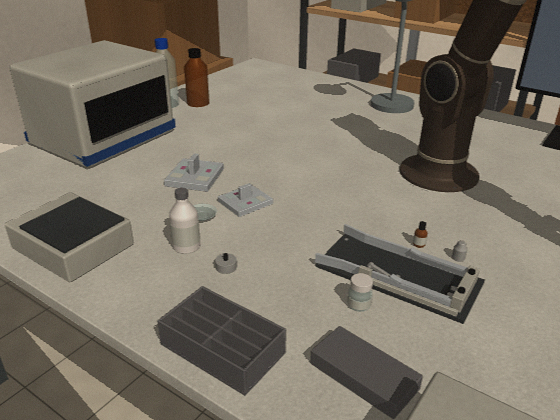

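The top picture shows two tray look-alikes, a smaller one at (351,243) and a larger one at (430,240). The scene network also gave a weak false hit at (457,259), on the track. The smaller one is the tray meant; I'll check it and the track in a crop and get their geometry.

Run:
```python
from h import *
Z=np.load('s0.npz'); a,d,b,d2=Z['a'],Z['d'],Z['b'],Z['d2']
C={'top':cloud('top',d),'scene':cloud('scene',d2)}
for n in('top','scene'):
    P=C[n]
    # table level
    m=(P[...,2]>-.02)&(P[...,2]<.008)&(abs(P[...,0]-.6)<.3)&(abs(P[...,1])<.5); print(n,'table z',np.median(P[m][:,2]))
    for q in outline_of(n,'tray_tab'):
        if q['confidence']<.4: continue
        Q=P[q['region']]; t=Q[(Q[:,2]>.009)&(Q[:,2]<.022)]
        rr=cv2.minAreaRect((t[:,:2]*1000).astype(np.float32))
        tb=Q[(Q[:,2]>.028)]
        print('tray',np.round(q['at']),round(q['confidence'],2),np.round(rr,1) if 0 else rr,'topz',np.median(t[:,2]),'tab',len(tb),tb.mean(0).round(4),tb[:,2].max())
    for q in pinpoint(n,'catch')+pinpoint(n,'buffer'): print(np.round(q['at']),q['confidence'],onplane(n,q['at'],.03).round(3))
    for o,h in(('stain_jar',0),('oil_bottle',0),('objective',0),('wash_bottle',0),('dish',0),('counter',0)):
        for q in pinpoint(n,o)[:1]: print(o,onplane(n,q['at'],h).round(3))
c1=cv2.resize(a[180:330,100:300],(800,600),interpolation=3)
c2=cv2.resize(a[190:290,310:470],(640,400),interpolation=3); c3=cv2.resize(b[140:240,150:310],(640,400),interpolation=3)
cv2.imwrite('pics/c1.png',c1[:,:,::-1]); cv2.imwrite('pics/c2.png',np.hstack([cv2.resize(c2,(400,250)),cv2.resize(c3,(400,250))])[:,:,::-1])
```

```text
top table z 0.00027577570266079654
tray [419. 242.] 0.75 ((444.2844543457031, -551.676513671875), (141.30203247070312, 130.25196838378906), 22.178068161010742) topz 0.019921774750676358 tab 213 [ 0.4389 -0.5269  0.1068] 1.0402070335316531
tray [348. 246.] 0.56 ((468.65228271484375, -348.39691162109375), (100.38836669921875, 109.83821105957031), 73.79851531982422) topz 0.01615564417316917 tab 86 [ 0.4654 -0.3419  0.0706] 1.0402070335316531Traceback (most recent call last):
  File "<stdin>", line 14, in <module>
ValueError: it knows: counter, dish, objective, oil_bottle, stain_jar, track, track_home, track_mouth, tray_tab, wash_bottle
```

Run:
```python
from h import *
Z=np.load('s0.npz'); a,d,b,d2=Z['a'],Z['d'],Z['b'],Z['d2']
C={'top':cloud('top',d),'scene':cloud('scene',d2)}
D={'top':d,'scene':d2}
print(camera_params('top').keys())
for n in('top','scene'):
    P=C[n]; ok=D[n]>0
    m=ok&(abs(P[...,2])<.008)&(abs(P[...,0]-.6)<.3)&(abs(P[...,1])<.5); print(n,'table z',np.median(P[m][:,2]))
    for q in outline_of(n,'tray_tab'):
        if q['confidence']<.4: continue
        Q=P[q['region']&ok]; t=Q[(Q[:,2]>.011)&(Q[:,2]<.021)]
        tb=Q[(Q[:,2]>.045)]
        print('tray',np.round(q['at']),round(q['confidence'],2),np.round(np.hstack(cv2.minAreaRect((t[:,:2]*1000).astype(np.float32))),1),'tab',len(tb),tb.mean(0).round(4),tb[:,2].max().round(3),np.round(np.hstack(cv2.minAreaRect((tb[:,:2]*1000).astype(np.float32))),1))
    for q in outline_of(n,'track')[:1]:
        k=cv2.dilate(q['region'].astype(np.uint8),np.ones((5,5)))>0
        Q=P[k&ok]; 
        dk=Q[(Q[:,2]>.006)&(Q[:,2]<.014)]; rl=Q[(Q[:,2]>.028)&(Q[:,2]<.038)]
        print('deck',np.round(np.hstack(cv2.minAreaRect((dk[:,:2]*1000).astype(np.float32))),1),'rails',np.round(np.hstack(cv2.minAreaRect((rl[:,:2]*1000).astype(np.float32))),1),'hi',np.sort(Q[:,2])[-20::5].round(3), np.round(Q[Q[:,2]>.042].mean(0),3))
        np.save('rl_'+n+'.npy',rl)
    for o in('stain_jar','oil_bottle','objective','wash_bottle','dish','counter'):
        for q in pinpoint(n,o)[:1]: print(o,onplane(n,q['at'],0).round(3),q['confidence'])
c1=cv2.resize(a[180:330,100:300],(800,600),interpolation=3)
c2=cv2.resize(a[190:290,310:470],(400,250),interpolation=3); c3=cv2.resize(b[140:240,150:310],(400,250),interpolation=3)
cv2.imwrite('pics/c1.png',c1[:,:,::-1]); cv2.imwrite('pics/c2.png',np.hstack([c2,c3])[:,:,::-1])
```

```text
dict_keys(['fovy', 'cx', 'cy', 'extrinsics'])
top table z 0.00027577570266079654
tray [419. 242.] 0.75 [ 444.3 -551.6  141.2  130.2   21.7] tab 155 [ 0.4441 -0.5491  0.0616] 0.069 [ 444.4 -551.    45.9   17.2   23. ]
tray [348. 246.] 0.56 [ 468.7 -348.4  100.4  109.8   73.8] tab 64 [ 0.468  -0.348   0.0506] 0.055 [ 469.1 -347.9   11.4   37.2   76.5]
deck [511.2 109.1 150.2 334.5   2.8] rails [516.3  95.6 143.5 309.2   1.1] hi [0.044 0.044 0.045 0.045] [0.513 0.218 0.044]
stain_jar [0.651 0.093 0.   ] 0.85
oil_bottle [0.385 0.099 0.   ] 0.45
objective [0.369 0.197 0.   ] 0.48
wash_bottle [ 0.699 -0.328  0.   ] 0.88
dish [ 0.586 -0.392  0.   ] 0.57
counter [ 0.58  -0.384  0.   ] 0.2
scene table z 0.0010370877848892013
tray [196. 174.] 0.97 [ 442.7 -551.2  149.3  128.6   22.3] tab 118 [ 0.4493 -0.5458  0.0599] 0.151 [ 560.3 -457.2  353.6   27.4   39. ]
tray [244. 198.] 0.85 [ 466.5 -350.3  108.4  113.1   73.9] tab 57 [ 0.4694 -0.3463  0.0502] 0.055 [ 467.2 -345.6   14.9   36.6   67.8]
deck [489.4 104.9 196.9 337.4   2.8] rails [511.8 100.3 149.  323.4   1.8] hi [0.066 0.066 0.066 0.067] [0.555 0.163 0.051]
stain_jar [ 0.589 -0.392  0.   ] 0.7
oil_bottle [0.374 0.096 0.   ] 0.72
objective [0.376 0.189 0.   ] 0.75
wash_bottle [ 0.694 -0.345  0.   ] 0.57
dish [ 0.588 -0.391  0.   ] 0.51
counter [ 0.703 -0.218  0.   ] 0.59
```

View pics/c1.png

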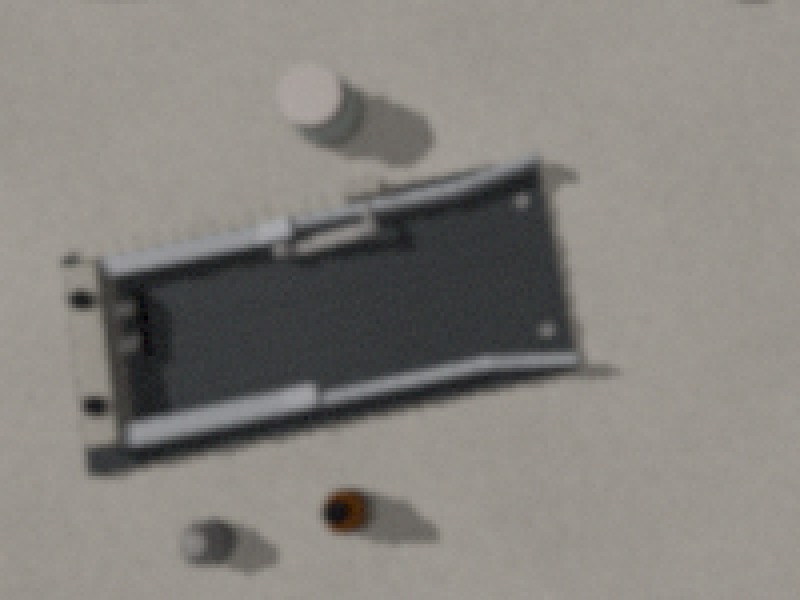

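View pics/c2.png

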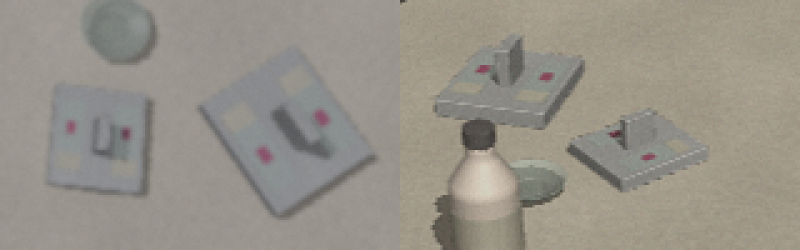

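c1 shows the track: open end at right (~560,260), closed end with the buffer at left (~130,325), catch at (330,235). c2 shows the two trays, and the smaller left one (102,135) is the one I want. Next I'll refine the track axis from the rails.

Run:
```python
from h import *
Z=np.load('s0.npz'); a,d,d2=Z['a'],Z['d'],Z['d2']
for n,dd in(('top',d),('scene',d2)):
    P=cloud(n,dd)[dd>0]
    th=np.radians(92.8);o=np.array([.5119,.094])
    for it in range(4):
        R=np.array([[np.cos(th),np.sin(th)],[-np.sin(th),np.cos(th)]])
        L=np.c_[(P[:,:2]-o)@R.T,P[:,2]]
        m=(L[:,2]>.026)&(L[:,2]<.04)&(abs(L[:,0]-.03)<.11)
        res=[]
        for s in(1,-1):
            q=L[m&(abs(s*L[:,1]-.062)<.012)]
            if s==-1:q=q[(q[:,0]>.025)|(q[:,0]<-.045)]
            bins=np.arange(-.08,.14,.01); e=[]
            for x in bins:
                w=q[abs(q[:,0]-x)<.005]
                if len(w)>3:e.append((x,(w[:,1].max()+w[:,1].min())/2,s*np.max(s*w[:,1]),s*np.min(s*w[:,1])))
            e=np.array(e); res.append(e)
        ps=[np.polyfit(e[:,0],e[:,2],1) for e in res]
        if it<3:
            if n=='top': th+=np.mean([p[0] for p in ps]); o=o+R.T@np.array([0,np.mean([p[1] for p in ps])])
    print(n,np.degrees(th),o,ps)
    for e in res: print((e*1000).round(1).tolist())
    dk=L[(abs(L[:,2]-.01)<.004)&(abs(L[:,1])<.04)&(abs(L[:,0])<.3)]; print('deck',np.percentile(dk[:,0],[0,.5,1,50,100]).round(4),np.median(dk[:,2]))
    # profile along centerline
    for x in np.arange(-.17,.19,.01):
        w=L[(abs(L[:,0]-x)<.005)&(abs(L[:,1])<.02)]; print(round(x,2),np.median(w[:,2]).round(4) if len(w) else 0,end='; ')
    print()
    for nm,x0,x1,y0,y1 in(('catch',-.05,.05,-.052,-.036),):
        w=L[(L[:,0]>x0)&(L[:,0]<x1)&(L[:,1]>y0)&(L[:,1]<y1)&(L[:,2]>.013)]; print(nm,w[:,0].min(),w[:,0].max(),w[:,2].max())
    w=L[(abs(L[:,0]-.15)<.06)&(abs(L[:,1])<.08)&(L[:,2]>.037)];print('white',w.min(0),w.max(0))
```

```text
top 92.72158839230137 [0.51301611 0.09405458] [array([0.0015242 , 0.06383225]), array([-0.00152423, -0.06383224])]
[[-80.0, 60.6, 62.2, 59.0], [-70.0, 60.9, 63.7, 58.0], [-60.0, 61.3, 64.1, 58.5], [-50.0, 61.1, 64.2, 58.0], [-40.0, 61.0, 63.6, 58.4], [-30.0, 61.1, 64.0, 58.2], [-20.0, 61.1, 63.6, 58.6], [-10.0, 61.1, 64.0, 58.1], [-0.0, 61.4, 64.0, 58.8], [10.0, 61.3, 64.3, 58.3], [20.0, 57.6, 64.1, 51.0], [30.0, 57.8, 64.1, 51.6], [40.0, 57.8, 63.8, 51.8], [50.0, 57.7, 64.2, 51.1], [60.0, 57.6, 64.2, 51.1], [70.0, 57.5, 63.9, 51.1], [80.0, 57.7, 64.2, 51.2], [90.0, 57.4, 63.5, 51.4], [100.0, 58.1, 64.0, 52.1], [110.0, 57.8, 64.3, 51.3], [120.0, 57.5, 63.9, 51.2], [130.0, 57.6, 64.2, 51.1], [140.0, 57.7, 63.0, 52.3]]
[[-80.0, -58.1, -60.7, -55.6], [-70.0, -58.4, -61.3, -55.6], [-60.0, -58.8, -62.2, -55.5], [-50.0, -63.9, -72.0, -55.7], [30.0, -56.3, -62.2, -50.5], [40.0, -56.5, -61.9, -51.1], [50.0, -57.8, -64.8, -50.8], [60.0, -60.2, -69.7, -50.7], [70.0, -55.9, -61.1, -50.7], [80.0, -56.6, -62.2, -50.9], [90.0, -59.3, -68.1, -50.5], [100.0, -56.5, -61.6, -51.4], [110.0, -56.2, -61.
[... 1964 characters left out ...]
, -52.2]]
deck [-0.1567 -0.1474 -0.1461  0.0101  0.1806] 0.01106547827106752
-0.17 0.0012; -0.16 0.0011; -0.15 0.0103; -0.14 0.0109; -0.13 0.011; -0.12 0.0109; -0.11 0.0113; -0.1 0.0111; -0.09 0.0112; -0.08 0.0112; -0.07 0.011; -0.06 0.0115; -0.05 0.0111; -0.04 0.0113; -0.03 0.0115; -0.02 0.0113; -0.01 0.0112; 0.0 0.0109; 0.01 0.0109; 0.02 0.011; 0.03 0.011; 0.04 0.0115; 0.05 0.0113; 0.06 0.0114; 0.07 0.0108; 0.08 0.011; 0.09 0.0109; 0.1 0.0111; 0.11 0.011; 0.12 0.0113; 0.13 0.0263; 0.14 0.0228; 0.15 0.0447; 0.16 0.0449; 0.17 0.0126; 0.18 0.0077; 
catch -0.03868420394954949 0.04926438918403044 0.043345925870242885
white [ 0.0958053  -0.06220876  0.03711625] [0.16726502 0.06627052 0.05331992]
```

>>> {"api": "play_rows", "payload": {
  "rows": [
    {"az":-0.67,"gripper":1},
    {"az":-0.67,"gripper":1},
    {"x":-1,"y":-1,"gripper":1},
    {"x":-1,"y":-1,"gripper":1},
    {"x":-1,"y":-1,"gripper":1},
    {"x":-1,"y":-1,"gripper":1},
    {"x":-1,"y":-1,"gripper":1},
    {"x":-1,"y":-1,"gripper":1},
    {"x":-1,"y":-1,"gripper":1},
    {"x":-1,"y":-1,"gripper":1},
    {"x":-1,"y":-1,"gripper":1},
    {"x":-1,"y":-1,"gripper":1}
  ]
}}

```text
invalid input
```

>>> {"api": "play_rows", "payload": {
  "rows": [
    {"x":-1,"y":-1,"gripper":1},
    {"x":-1,"y":-1,"gripper":1},
    {"x":-1,"y":-1,"gripper":1},
    {"x":-1,"y":-1,"gripper":1},
    {"x":-1,"y":-1,"gripper":1},
    {"x":-1,"y":-1,"gripper":1},
    {"x":-1,"y":-1,"gripper":1},
    {"x":-1,"y":-1,"gripper":1},
    {"x":-1,"y":-1,"gripper":1},
    {"x":-1,"y":-1,"gripper":1},
    {"x":-1,"y":-1,"gripper":1},
    {"x":-1,"y":-1,"gripper":1}
  ]
}}

```text
invalid input
```

>>> {"api": "play_rows", "payload": {
  "rows": [
    {"x":-1,"y":-1,"gripper":1},
    {"x":-0.7,"y":-1,"gripper":1},
    {"y":-1,"gripper":1},
    {"y":-1,"gripper":1},
    {"y":-1,"gripper":1},
    {"y":-1,"gripper":1},
    {"y":-1,"gripper":1},
    {"y":-1,"gripper":1},
    {"y":-1,"gripper":1},
    {"y":-1,"gripper":1},
    {"y":-1,"gripper":1},
    {"y":-1,"gripper":1}
  ]
}}

```text
invalid input
```

>>> {"api": "play_rows", "payload": {
  "rows": [
    {"y":-1,"gripper":1},
    {"y":-1,"gripper":1},
    {"y":-1,"z":0.5,"gripper":1},
    {"y":-1,"z":0.5,"gripper":1},
    {"y":-1,"z":0.5,"gripper":1},
    {"y":-1,"z":0.5,"gripper":1},
    {"y":-1,"z":0.5,"gripper":1},
    {"gripper":1},
    {"gripper":1}
  ]
}}

```text
invalid input
```

>>> {"api": "play_rows", "payload": {
  "rows": [
    {"x":0,"y":0,"z":0,"ax":0,"ay":0,"az":-0.67,"gripper":1},
    {"x":0,"y":0,"z":0,"ax":0,"ay":0,"az":-0.67,"gripper":1}
  ]
}}

```text
time: 1.6
eef_pos: [0.2433, 0.5757, 0.2227]
ee_rot: [0.14, 0.99, 0.0, 0.0]
ft_force: [-0.6, 0.2, -0.0]
grip_width: 0.0877
finger_force: 0.0
```

All keys are required in every row.

>>> {"api": "play_rows", "payload": {
  "rows": [
    {"x":-1,"y":-1,"z":0,"ax":0,"ay":0,"az":0,"gripper":1},
    {"x":-1,"y":-1,"z":0,"ax":0,"ay":0,"az":0,"gripper":1},
    {"x":-1,"y":-1,"z":0,"ax":0,"ay":0,"az":0,"gripper":1},
    {"x":-1,"y":-1,"z":0,"ax":0,"ay":0,"az":0,"gripper":1},
    {"x":-1,"y":-1,"z":0,"ax":0,"ay":0,"az":0,"gripper":1},
    {"x":-1,"y":-1,"z":0,"ax":0,"ay":0,"az":0,"gripper":1},
    {"x":-1,"y":-1,"z":0,"ax":0,"ay":0,"az":0,"gripper":1},
    {"x":-1,"y":-1,"z":0,"ax":0,"ay":0,"az":0,"gripper":1},
    {"x":-1,"y":-1,"z":0,"ax":0,"ay":0,"az":0,"gripper":1},
    {"x":-1,"y":-1,"z":0,"ax":0,"ay":0,"az":0,"gripper":1},
    {"x":-1,"y":-1,"z":0,"ax":0,"ay":0,"az":0,"gripper":1},
    {"x":-1,"y":-1,"z":0,"ax":0,"ay":0,"az":0,"gripper":1}
  ]
}}

```text
time: 3.1
eef_pos: [0.4072, 0.2775, 0.2229]
ee_rot: [0.141, 0.99, 0.0, 0.0]
ft_force: [0.1, 0.1, 0.1]
grip_width: 0.0879
finger_force: 0.0
```

>>> {"api": "play_rows", "payload": {
  "rows": [
    {"x":-1,"y":-1,"z":0,"ax":0,"ay":0,"az":0,"gripper":1},
    {"x":-1,"y":-1,"z":0,"ax":0,"ay":0,"az":0,"gripper":1},
    {"x":-1,"y":-1,"z":0,"ax":0,"ay":0,"az":0,"gripper":1},
    {"x":-1,"y":-1,"z":0,"ax":0,"ay":0,"az":0,"gripper":1},
    {"x":-1,"y":-1,"z":0,"ax":0,"ay":0,"az":0,"gripper":1},
    {"x":-1,"y":-1,"z":0,"ax":0,"ay":0,"az":0,"gripper":1},
    {"x":-1,"y":-1,"z":0,"ax":0,"ay":0,"az":0,"gripper":1},
    {"x":-1,"y":-1,"z":0,"ax":0,"ay":0,"az":0,"gripper":1},
    {"x":-1,"y":-1,"z":0,"ax":0,"ay":0,"az":0,"gripper":1},
    {"x":-1,"y":-1,"z":0,"ax":0,"ay":0,"az":0,"gripper":1},
    {"x":-1,"y":-1,"z":0,"ax":0,"ay":0,"az":0,"gripper":1},
    {"x":-0.7,"y":-1,"z":0,"ax":0,"ay":0,"az":0,"gripper":1}
  ]
}}

```text
time: 4.6
eef_pos: [0.565, -0.0184, 0.2227]
ee_rot: [0.141, 0.99, -0.0, 0.0]
ft_force: [-0.2, -0.1, 0.6]
grip_width: 0.0878
finger_force: 0.0
```

>>> {"api": "play_rows", "payload": {
  "rows": [
    {"x":0,"y":-1,"z":0,"ax":0,"ay":0,"az":0,"gripper":1},
    {"x":0,"y":-1,"z":0,"ax":0,"ay":0,"az":0,"gripper":1},
    {"x":0,"y":-1,"z":0,"ax":0,"ay":0,"az":0,"gripper":1},
    {"x":0,"y":-1,"z":0,"ax":0,"ay":0,"az":0,"gripper":1},
    {"x":0,"y":-1,"z":0,"ax":0,"ay":0,"az":0,"gripper":1},
    {"x":0,"y":-1,"z":0,"ax":0,"ay":0,"az":0,"gripper":1},
    {"x":0,"y":-1,"z":0,"ax":0,"ay":0,"az":0,"gripper":1},
    {"x":0,"y":-1,"z":0,"ax":0,"ay":0,"az":0,"gripper":1},
    {"x":0,"y":-1,"z":0,"ax":0,"ay":0,"az":0,"gripper":1},
    {"x":0,"y":-1,"z":0,"ax":0,"ay":0,"az":0,"gripper":1},
    {"x":0,"y":-1,"z":0,"ax":0,"ay":0,"az":0,"gripper":1},
    {"x":0,"y":-1,"z":0,"ax":0,"ay":0,"az":0,"gripper":1}
  ]
}}

```text
time: 6.1
eef_pos: [0.4969, -0.249, 0.2228]
ee_rot: [0.141, 0.99, 0.0, 0.0]
ft_force: [0.5, -0.4, -0.5]
grip_width: 0.088
finger_force: 0.0
```

>>> {"api": "play_rows", "payload": {
  "rows": [
    {"x":0,"y":-1,"z":0.5,"ax":0,"ay":0,"az":0,"gripper":1},
    {"x":0,"y":-1,"z":0.5,"ax":0,"ay":0,"az":0,"gripper":1},
    {"x":0,"y":-1,"z":0.5,"ax":0,"ay":0,"az":0,"gripper":1},
    {"x":0,"y":-1,"z":0.5,"ax":0,"ay":0,"az":0,"gripper":1},
    {"x":0,"y":-1,"z":0.5,"ax":0,"ay":0,"az":0,"gripper":1},
    {"x":0,"y":0,"z":0,"ax":0,"ay":0,"az":0,"gripper":1}
  ]
}}

```text
time: 6.85
eef_pos: [0.468, -0.3455, 0.1721]
ee_rot: [0.142, 0.99, -0.0, -0.001]
ft_force: [0.1, -0.1, 0.4]
grip_width: 0.0879
finger_force: 0.0
```

Run:
```python
from h import *
s=get_state();p=np.array(s['eef_pos']);q=s['ee_rot']
from scipy.spatial.transform import Rotation as Ro
R=Ro.from_quat(q).as_matrix(); print(s['time'],p.round(4),R.round(3).tolist())
dv=np.array([.468,-.3485,.023])-p; print('units',(R.T@dv/.02).round(2))
```

```text
6.85 [ 0.468  -0.3455  0.1721] [[-0.959, 0.282, -0.001], [0.282, 0.959, -0.0], [0.001, -0.0, -1.0]]
units [-0.05 -0.14  7.46]
```

>>> {"api": "play_rows", "payload": {
  "rows": [
    {"x":0,"y":-0.14,"z":1,"ax":0,"ay":0,"az":0,"gripper":1},
    {"x":0,"y":0,"z":1,"ax":0,"ay":0,"az":0,"gripper":1},
    {"x":0,"y":0,"z":1,"ax":0,"ay":0,"az":0,"gripper":1},
    {"x":0,"y":0,"z":1,"ax":0,"ay":0,"az":0,"gripper":0.7},
    {"x":0,"y":0,"z":1,"ax":0,"ay":0,"az":0,"gripper":0.5},
    {"x":0,"y":0,"z":1,"ax":0,"ay":0,"az":0,"gripper":0.5},
    {"x":0,"y":0,"z":1,"ax":0,"ay":0,"az":0,"gripper":0.5},
    {"x":0,"y":0,"z":0.4,"ax":0,"ay":0,"az":0,"gripper":0.5},
    {"x":0,"y":0,"z":0,"ax":0,"ay":0,"az":0,"gripper":0.4},
    {"x":0,"y":0,"z":0,"ax":0,"ay":0,"az":0,"gripper":0.2},
    {"x":0,"y":0,"z":0,"ax":0,"ay":0,"az":0,"gripper":0},
    {"x":0,"y":0,"z":0,"ax":0,"ay":0,"az":0,"gripper":0}
  ],
  "force": 25
}}

```text
time: 8.35
eef_pos: [0.4691, -0.3477, 0.0254]
ee_rot: [0.141, 0.99, -0.001, 0.001]
ft_force: [-0.2, -2.2, 4.0]
grip_width: 0.0123
finger_force: 25.0
```

>>> {"api": "play_rows", "payload": {
  "rows": [
    {"x":0,"y":0,"z":0,"ax":0,"ay":0,"az":0,"gripper":0},
    {"x":0,"y":0,"z":0,"ax":0,"ay":0,"az":0,"gripper":0}
  ]
}}

```text
time: 8.6
eef_pos: [0.4691, -0.3477, 0.0255]
ee_rot: [0.141, 0.99, -0.001, 0.001]
ft_force: [-0.7, -2.5, 4.7]
grip_width: 0.0118
finger_force: 25.0
```

>>> {"api": "play_rows", "payload": {
  "rows": [
    {"x":0,"y":0,"z":-0.7,"ax":0,"ay":0,"az":0,"gripper":0},
    {"x":0,"y":0,"z":-1,"ax":0,"ay":0,"az":0,"gripper":0},
    {"x":0,"y":0,"z":-0.8,"ax":0,"ay":0,"az":-0.95,"gripper":0},
    {"x":0,"y":0,"z":0,"ax":0,"ay":0,"az":-0.95,"gripper":0},
    {"x":0,"y":0,"z":0,"ax":0,"ay":0,"az":-0.95,"gripper":0},
    {"x":0,"y":0,"z":0,"ax":0,"ay":0,"az":-0.95,"gripper":0},
    {"x":0,"y":0.5,"z":0,"ax":0,"ay":0,"az":0,"gripper":0},
    {"x":-0.5,"y":1,"z":0,"ax":0,"ay":0,"az":0,"gripper":0},
    {"x":-0.5,"y":1,"z":0,"ax":0,"ay":0,"az":0,"gripper":0},
    {"x":-0.5,"y":1,"z":0,"ax":0,"ay":0,"az":0,"gripper":0},
    {"x":-0.5,"y":1,"z":0,"ax":0,"ay":0,"az":0,"gripper":0},
    {"x":-0.5,"y":1,"z":0,"ax":0,"ay":0,"az":0,"gripper":0}
  ]
}}

```text
time: 10.1
eef_pos: [0.5133, -0.2325, 0.0747]
ee_rot: [-0.024, 1.0, 0.0, -0.0]
ft_force: [-0.2, -0.4, -3.7]
grip_width: 0.0122
finger_force: 25.0
```

>>> {"api": "play_rows", "payload": {
  "rows": [
    {"x":-0.4,"y":1,"z":0,"ax":0,"ay":0,"az":0,"gripper":0},
    {"x":-0.3,"y":1,"z":0,"ax":0,"ay":0,"az":0,"gripper":0},
    {"x":0,"y":1,"z":0,"ax":0,"ay":0,"az":0,"gripper":0},
    {"x":0,"y":1,"z":0,"ax":0,"ay":0,"az":0,"gripper":0},
    {"x":0,"y":1,"z":0,"ax":0,"ay":0,"az":0,"gripper":0},
    {"x":0,"y":1,"z":0,"ax":0,"ay":0,"az":0,"gripper":0},
    {"x":0,"y":1,"z":0,"ax":0,"ay":0,"az":0,"gripper":0},
    {"x":0,"y":1,"z":0,"ax":0,"ay":0,"az":0,"gripper":0},
    {"x":0,"y":1,"z":0,"ax":0,"ay":0,"az":0,"gripper":0},
    {"x":0,"y":0.5,"z":0,"ax":0,"ay":0,"az":0,"gripper":0},
    {"x":0,"y":0,"z":0,"ax":0,"ay":0,"az":0,"gripper":0}
  ]
}}

```text
time: 11.48
eef_pos: [0.5179, -0.0432, 0.0747]
ee_rot: [-0.025, 1.0, 0.0, -0.0]
ft_force: [-0.3, -0.6, -3.4]
grip_width: 0.012
finger_force: 25.0
```

```bash
cat > st.py <<'E'
from h import *
from scipy.spatial.transform import Rotation as Ro
O=np.array([.5119,.094]);TH=np.radians(92.8)
T=np.array([[np.cos(TH),np.sin(TH)],[-np.sin(TH),np.cos(TH)]])
def st():
    s=get_state();p=np.array(s['eef_pos']);R=Ro.from_quat(s['ee_rot']).as_matrix()
    print('t',s['time'],'p',p.round(4),'track xy mm',(T@(p[:2]-O)*1000).round(1),'tool y deg',np.degrees(np.arctan2(R[1,1],R[0,1])).round(2),'tilt',R[2].round(4),'F',np.round(s['ft_force'],1),'w',s['grip_width'])
    return p,R
def tr(n,dd): 
    P=cloud(n,dd); L=P.copy(); L[...,:2]=(P[...,:2]-O)@T.T; L[dd<=0]=9; return L
E
python3 - <<'E'
from st import *
st()
for n in('top','scene'):
    im,dd=camera(n); L=tr(n,dd)
    cv2.imwrite(f'pics/h_{n}.png',im[:,:,::-1])
    for q in outline_of(n,'tray_tab'):
        Q=L[q['region']]; 
        if abs(np.median(Q[:,0])+.1)<.08:
            z=Q[:,2]; print(n,q['confidence'],'zmed',np.median(z))
            t=Q[abs(z-np.median(z))<.005]; print(np.round(np.hstack(cv2.minAreaRect((t[:,:2]*1000).astype(np.float32))),1))
E
```

```text
t 11.475 p [ 0.5179 -0.0432  0.0747] track xy mm [-137.3    0.7] tool y deg 92.85 tilt [ 1.e-04  2.e-04 -1.e+00] F [-0.3 -0.6 -3.4] w 0.011995239306388917
top 0.7 zmed 0.06563001498834053
[-141.     6.    98.6   88.3   89.8]
scene 0.79 zmed 0.06636798621227225
[-137.3    2.   115.7  100.8   89.7]
```

>>> {"api": "play_rows", "payload": {
  "rows": [
    {"x":-0.08,"y":0.95,"z":0,"ax":0,"ay":0,"az":0,"gripper":0},
    {"x":0,"y":0.9,"z":0,"ax":0,"ay":0,"az":0,"gripper":0},
    {"x":0,"y":0,"z":0.7,"ax":0,"ay":0,"az":0,"gripper":0},
    {"x":0,"y":0,"z":0.6,"ax":0,"ay":0,"az":0,"gripper":0},
    {"x":0,"y":0,"z":0.45,"ax":0,"ay":0,"az":0,"gripper":0},
    {"x":0,"y":0,"z":0.15,"ax":0,"ay":0,"az":0,"gripper":0},
    {"x":0,"y":0,"z":0,"ax":0,"ay":0,"az":0,"gripper":0},
    {"x":0,"y":0,"z":0,"ax":0,"ay":0,"az":0,"gripper":0}
  ]
}}

```text
time: 12.68
eef_pos: [0.5182, -0.007, 0.0369]
ee_rot: [-0.024, 1.0, 0.0, 0.0]
ft_force: [-0.4, -0.4, -3.2]
grip_width: 0.0121
finger_force: 25.0
```

Run:
```python
from st import *
st()
im,dd=camera('scene'); im2,d2=camera('top')
cv2.imwrite('pics/m.png',np.hstack([cv2.resize(im[200:330,300:500],(400,260),interpolation=3),cv2.resize(im2[180:310,110:310],(400,260),interpolation=3)])[:,:,::-1])
```

```text
t 12.675 p [ 0.5182 -0.007   0.0369] track xy mm [-101.2   -1.3] tool y deg 92.78 tilt [-6.e-04  0.e+00 -1.e+00] F [-0.4 -0.4 -3.2] w 0.012084906584976124
```

View pics/m.png

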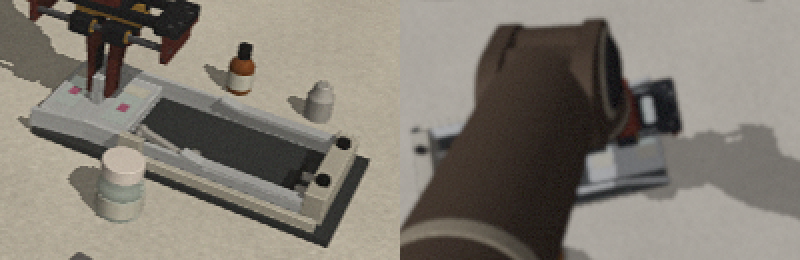

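The tray (left half, ~(97,100)) hangs just above the deck between the flared rails. The top view is mostly hidden by the arm. I'll lower to contact.

>>> {"api": "play_rows", "payload": {
  "rows": [
    {"x":0,"y":0,"z":0.08,"ax":0,"ay":0,"az":0,"gripper":0},
    {"x":0,"y":0,"z":0.05,"ax":0,"ay":0,"az":0,"gripper":0},
    {"x":0,"y":0,"z":0,"ax":0,"ay":0,"az":0,"gripper":0}
  ]
}}

```text
time: 13.15
eef_pos: [0.5183, -0.0068, 0.0354]
ee_rot: [-0.024, 1.0, 0.0, 0.0]
ft_force: [-3.6, -0.2, 12.3]
grip_width: 0.012
finger_force: 25.0
```

>>> {"api": "play_rows", "payload": {
  "rows": [
    {"x":0,"y":0,"z":-0.05,"ax":0,"ay":0,"az":0,"gripper":0.3},
    {"x":0,"y":0,"z":0,"ax":0,"ay":0,"az":0,"gripper":0.3},
    {"x":0,"y":0,"z":0,"ax":0,"ay":0,"az":0,"gripper":0.3},
    {"x":0,"y":0,"z":0,"ax":0,"ay":0,"az":0,"gripper":0},
    {"x":0,"y":0,"z":0,"ax":0,"ay":0,"az":0,"gripper":0},
    {"x":0,"y":0,"z":0,"ax":0,"ay":0,"az":0,"gripper":0}
  ],
  "force": 12
}}

```text
time: 13.9
eef_pos: [0.5179, -0.0069, 0.035]
ee_rot: [-0.024, 1.0, -0.0, -0.0]
ft_force: [0.6, -0.3, -1.2]
grip_width: 0.0119
finger_force: 12.0
```

Run:
```python
from st import *
st()
im,dd=camera('scene'); L=tr('scene',dd)
for q in outline_of('scene','tray_tab'):
    Q=L[q['region']]
    if abs(np.median(Q[:,0])+.1)<.08:
        t=Q[(Q[:,2]>.022)&(Q[:,2]<.032)]; print(np.median(t[:,2]),np.percentile(t[:,0],[1,99]),np.round(np.hstack(cv2.minAreaRect((t[:,:2]*1000).astype(np.float32))),1))
        # tab top
        b=Q[(Q[:,2]>.055)&(Q[:,2]<.066)]; print('tab',b.mean(0),b.min(0),b.max(0))
```

```text
t 13.9 p [ 0.5179 -0.0069  0.035 ] track xy mm [-101.1   -1.1] tool y deg 92.79 tilt [ 0. -0. -1.] F [ 0.6 -0.3 -1.2] w 0.011917247512121245
0.02739363601898004 [-0.14952123 -0.04997421] [-100.2    3.3  101.7  114.9    0.4]
tab [-0.10047436 -0.0095996   0.06061246] [-0.10596459 -0.02021263  0.05553292] [-0.09234925  0.0108206   0.06490913]
```

>>> {"api": "play_rows", "payload": {
  "rows": [
    {"x":0,"y":0.4,"z":0,"ax":0,"ay":0,"az":0,"gripper":0},
    {"x":0,"y":0.6,"z":0,"ax":0,"ay":0,"az":0,"gripper":0},
    {"x":0,"y":0.6,"z":0,"ax":0,"ay":0,"az":0,"gripper":0},
    {"x":0,"y":0.4,"z":0,"ax":0,"ay":0,"az":0,"gripper":0},
    {"x":0,"y":0,"z":0,"ax":0,"ay":0,"az":0,"gripper":0}
  ]
}}

```text
time: 14.62
eef_pos: [0.5157, 0.0345, 0.0349]
ee_rot: [-0.025, 1.0, 0.0, -0.0]
ft_force: [-0.4, 1.6, -3.0]
grip_width: 0.0122
finger_force: 12.0
```

>>> {"api": "play_rows", "payload": {
  "rows": [
    {"x":0,"y":0.5,"z":0.02,"ax":0,"ay":0,"az":0,"gripper":0},
    {"x":0,"y":0.6,"z":0,"ax":0,"ay":0,"az":0,"gripper":0},
    {"x":0,"y":0.6,"z":0,"ax":0,"ay":0,"az":0,"gripper":0},
    {"x":0,"y":0.3,"z":0,"ax":0,"ay":0,"az":0,"gripper":0},
    {"x":0,"y":0,"z":0,"ax":0,"ay":0,"az":0,"gripper":0}
  ]
}}

```text
time: 15.25
eef_pos: [0.5141, 0.0737, 0.0349]
ee_rot: [-0.025, 1.0, 0.0, 0.0]
ft_force: [-2.4, -1.1, 5.7]
grip_width: 0.0119
finger_force: 12.0
```

```bash
python3 -c "
from st import *
st()"
```

```text
t 15.25 p [0.5141 0.0737 0.0349] track xy mm [-20.4  -1.2] tool y deg 92.82 tilt [-2.e-04  4.e-04 -1.e+00] F [-2.4 -1.1  5.7] w 0.011857269338424226
```

>>> {"api": "play_rows", "payload": {
  "rows": [
    {"x":0.02,"y":0.4,"z":-0.02,"ax":0,"ay":0,"az":0,"gripper":0},
    {"x":0,"y":0.5,"z":0,"ax":0,"ay":0,"az":0,"gripper":0},
    {"x":0,"y":0.5,"z":0,"ax":0,"ay":0,"az":0,"gripper":0},
    {"x":0,"y":0.4,"z":0,"ax":0,"ay":0,"az":0,"gripper":0},
    {"x":0,"y":0.2,"z":0,"ax":0,"ay":0,"az":0,"gripper":0},
    {"x":0,"y":0,"z":0,"ax":0,"ay":0,"az":0,"gripper":0}
  ]
}}

```text
time: 16.0
eef_pos: [0.5115, 0.1139, 0.0349]
ee_rot: [-0.025, 1.0, 0.0, -0.0]
ft_force: [0.4, 1.4, -1.8]
grip_width: 0.0116
finger_force: 12.0
```

```bash
python3 -c "
from st import *
st()
im,dd=camera('scene')
cv2.imwrite('pics/k.png',cv2.resize(im[200:330,300:500],(800,520),interpolation=3)[:,:,::-1])"
```

```text
t 16.0 p [0.5115 0.1139 0.0349] track xy mm [19.9 -0.6] tool y deg 92.85 tilt [ 1.e-04  6.e-04 -1.e+00] F [ 0.4  1.4 -1.8] w 0.011644839938335438
```

View pics/k.png

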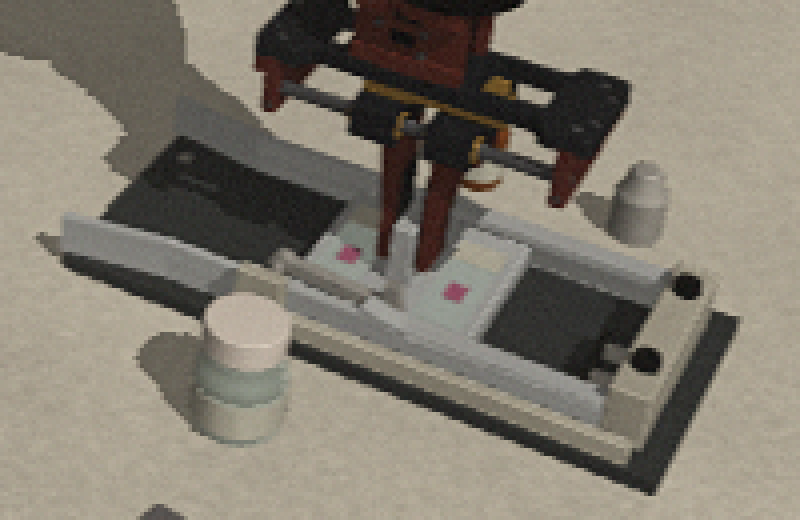

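The picture shows the tray under the catch, which is lifted at ~(320,275). The buffer is at ~(615,360). I continue to just short of the buffer.

>>> {"api": "play_rows", "payload": {
  "rows": [
    {"x":0,"y":0.4,"z":0,"ax":0,"ay":0,"az":0,"gripper":0},
    {"x":0,"y":0.5,"z":0,"ax":0,"ay":0,"az":0,"gripper":0},
    {"x":0,"y":0.5,"z":0,"ax":0,"ay":0,"az":0,"gripper":0},
    {"x":0,"y":0.4,"z":0,"ax":0,"ay":0,"az":0,"gripper":0},
    {"x":0,"y":0.3,"z":0,"ax":0,"ay":0,"az":0,"gripper":0},
    {"x":0,"y":0.1,"z":0,"ax":0,"ay":0,"az":0,"gripper":0},
    {"x":0,"y":0,"z":0,"ax":0,"ay":0,"az":0,"gripper":0}
  ]
}}

```text
time: 16.92
eef_pos: [0.5094, 0.157, 0.035]
ee_rot: [-0.024, 1.0, 0.0, -0.0]
ft_force: [-0.2, 0.1, -3.6]
grip_width: 0.0119
finger_force: 12.0
```

```bash
python3 -c "
from st import *
st()"
```

```text
t 16.925 p [0.5094 0.157  0.035 ] track xy mm [63.1 -0.6] tool y deg 92.81 tilt [ 1.e-04  0.e+00 -1.e+00] F [-0.2  0.1 -3.6] w 0.011936799932647409
```

>>> {"api": "play_rows", "payload": {
  "rows": [
    {"x":0,"y":0.1,"z":0,"ax":0,"ay":0,"az":0,"gripper":0},
    {"x":0,"y":0.1,"z":0,"ax":0,"ay":0,"az":0,"gripper":0},
    {"x":0,"y":0.1,"z":0,"ax":0,"ay":0,"az":0,"gripper":0},
    {"x":0,"y":0,"z":0,"ax":0,"ay":0,"az":0,"gripper":0}
  ]
}}

```text
time: 17.42
eef_pos: [0.5092, 0.1632, 0.035]
ee_rot: [-0.024, 1.0, 0.0, 0.0]
ft_force: [0.5, -0.2, -4.4]
grip_width: 0.0119
finger_force: 12.0
```

>>> {"api": "play_rows", "payload": {
  "rows": [
    {"x":0,"y":0.1,"z":0,"ax":0,"ay":0,"az":0,"gripper":0},
    {"x":0,"y":0.1,"z":0,"ax":0,"ay":0,"az":0,"gripper":0},
    {"x":0,"y":0,"z":0,"ax":0,"ay":0,"az":0,"gripper":0}
  ]
}}

```text
time: 17.8
eef_pos: [0.509, 0.1672, 0.035]
ee_rot: [-0.025, 1.0, 0.0, 0.0]
ft_force: [-0.3, 0.1, -4.0]
grip_width: 0.012
finger_force: 12.0
```

Track x is about 73; still free.

>>> {"api": "play_rows", "payload": {
  "rows": [
    {"x":0,"y":0.1,"z":0,"ax":0,"ay":0,"az":0,"gripper":0},
    {"x":0,"y":0.1,"z":0,"ax":0,"ay":0,"az":0,"gripper":0},
    {"x":0,"y":0,"z":0,"ax":0,"ay":0,"az":0,"gripper":0}
  ]
}}

```text
time: 18.18
eef_pos: [0.5089, 0.1704, 0.0351]
ee_rot: [-0.024, 1.0, -0.0, -0.0]
ft_force: [0.1, -2.5, -3.3]
grip_width: 0.0119
finger_force: 12.0
```

>>> {"api": "play_rows", "payload": {
  "rows": [
    {"x":0,"y":0.1,"z":0,"ax":0,"ay":0,"az":0,"gripper":0},
    {"x":0,"y":0.05,"z":0,"ax":0,"ay":0,"az":0,"gripper":0},
    {"x":0,"y":0,"z":0,"ax":0,"ay":0,"az":0,"gripper":0}
  ]
}}

```text
time: 18.55
eef_pos: [0.5087, 0.1736, 0.035]
ee_rot: [-0.024, 1.0, -0.0, -0.0]
ft_force: [-0.4, -4.5, -1.5]
grip_width: 0.0124
finger_force: 12.0
```

The buffer was first touched at y≈0.170. I'll press on in small steps and watch for the drop.

>>> {"api": "play_rows", "payload": {
  "rows": [
    {"x":0,"y":0.08,"z":0,"ax":0,"ay":0,"az":0,"gripper":0},
    {"x":0,"y":0.08,"z":0,"ax":0,"ay":0,"az":0,"gripper":0},
    {"x":0,"y":0,"z":0,"ax":0,"ay":0,"az":0,"gripper":0}
  ],
  "force": 20
}}

```text
time: 18.92
eef_pos: [0.5085, 0.1765, 0.035]
ee_rot: [-0.024, 1.0, -0.0, -0.0]
ft_force: [-0.7, -5.7, -1.4]
grip_width: 0.0121
finger_force: 20.0
```

```bash
cat > lk.py <<'E'
from st import *
import sys
st()
im,dd=camera('scene'); L=tr('scene',dd)
# catch region height profile along y=-44
for x in np.arange(-.02,.06,.01):
    w=L[(abs(L[...,0]-x)<.005)&(abs(L[...,1]+.044)<.006)&(L[...,2]<.06)][:,2]
    print(round(x,2),len(w),(np.percentile(w,[10,50,90])*1000).round(1) if len(w) else '')
cv2.imwrite(sys.argv[1],cv2.resize(im[230:310,340:480],(700,400),interpolation=3)[:,:,::-1])
E
python3 lk.py pics/b1.png
```

```text
t 18.925 p [0.5085 0.1765 0.035 ] track xy mm [82.6 -0.6] tool y deg 92.77 tilt [ 2.e-04 -6.e-04 -1.e+00] F [-0.7 -5.7 -1.4] w 0.012071579028975415
-0.02 21 [32.  36.4 38.3]
-0.01 25 [30.5 36.  38.3]
0.0 23 [30.8 34.2 37. ]
0.01 24 [29.9 33.4 35.9]
0.02 11 [34.  37.3 42.5]
0.03 30 [34.7 38.3 43.7]
0.04 7 [30.7 33.7 34.5]
0.05 4 [32.5 32.7 34.5]
```

View pics/b1.png

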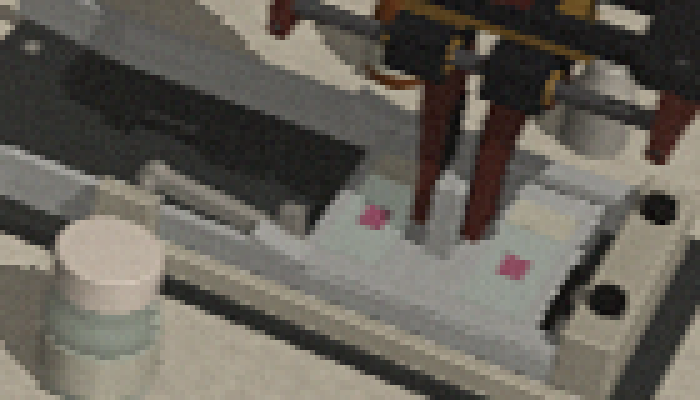

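The catch still rests on the tray, with its tip at ~(293,215) by the tray's rear edge. I'll press a little further.

>>> {"api": "play_rows", "payload": {
  "rows": [
    {"x":0,"y":0.06,"z":0,"ax":0,"ay":0,"az":0,"gripper":0},
    {"x":0,"y":0,"z":0,"ax":0,"ay":0,"az":0,"gripper":0},
    {"x":0,"y":0,"z":0,"ax":0,"ay":0,"az":0,"gripper":0}
  ]
}}

```text
time: 19.35
eef_pos: [0.5085, 0.1774, 0.035]
ee_rot: [-0.024, 1.0, -0.0, -0.0]
ft_force: [0.2, -5.6, -1.6]
grip_width: 0.0118
finger_force: 20.0
```

```bash
python3 lk.py pics/b2.png
```

```text
t 19.35 p [0.5085 0.1774 0.035 ] track xy mm [83.5 -0.7] tool y deg 92.75 tilt [ 2.e-04 -8.e-04 -1.e+00] F [ 0.2 -5.6 -1.6] w 0.01184468318540355
-0.02 22 [33.  37.2 38.6]
-0.01 22 [31.  36.2 37.8]
0.0 22 [31.4 33.6 36.4]
0.01 22 [30.1 33.7 35.7]
0.02 10 [32.8 36.4 41.2]
0.03 33 [35.1 39.9 44.6]
0.04 5 [32.6 34.2 34.8]
0.05 6 [29.5 33.  33.9]
```

>>> {"api": "play_rows", "payload": {
  "rows": [
    {"x":0,"y":0.06,"z":0,"ax":0,"ay":0,"az":0,"gripper":0},
    {"x":0,"y":0,"z":0,"ax":0,"ay":0,"az":0,"gripper":0},
    {"x":0,"y":0,"z":0,"ax":0,"ay":0,"az":0,"gripper":0}
  ]
}}

```text
time: 19.77
eef_pos: [0.5084, 0.1784, 0.0351]
ee_rot: [-0.024, 1.0, -0.001, -0.0]
ft_force: [-0.8, -6.8, -0.9]
grip_width: 0.0119
finger_force: 20.0
```

```bash
python3 lk.py pics/b3.png
```

```text
t 19.775 p [0.5084 0.1784 0.0351] track xy mm [84.4 -0.7] tool y deg 92.74 tilt [ 3.e-04 -1.e-03 -1.e+00] F [-0.8 -6.8 -0.9] w 0.011888632259107733
-0.02 22 [29.5 33.1 36.8]
-0.01 19 [28.6 31.7 34.3]
0.0 14 [26.8 28.6 30.6]
0.01 9 [26.4 27.6 28.6]
0.02 4 [33.4 37.2 38.9]
0.03 8 [31.3 33.3 36.1]
0.04 5 [31.4 33.3 34.7]
0.05 4 [29.6 32.8 35. ]
```

View pics/b3.png

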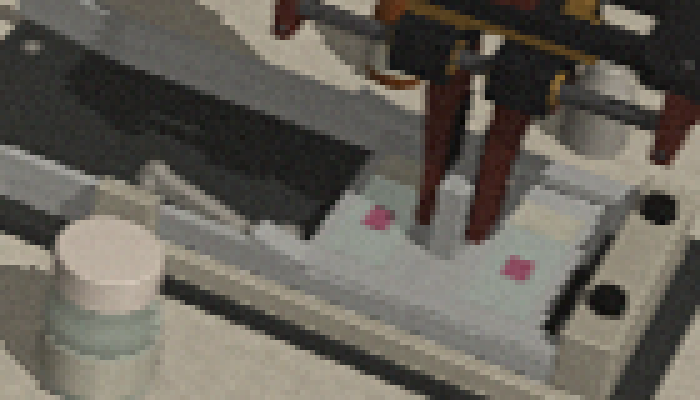

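The catch has dropped: its arm now slopes down to ~(245,230) behind the tray's rear edge. I'll ease back onto it, open slightly and withdraw.

>>> {"api": "play_rows", "payload": {
  "rows": [
    {"x":0,"y":-0.06,"z":0,"ax":0,"ay":0,"az":0,"gripper":0},
    {"x":0,"y":-0.05,"z":0,"ax":0,"ay":0,"az":0,"gripper":0},
    {"x":0,"y":0,"z":0,"ax":0,"ay":0,"az":0,"gripper":0},
    {"x":0,"y":0,"z":0,"ax":0,"ay":0,"az":0,"gripper":0.35},
    {"x":0,"y":0,"z":0,"ax":0,"ay":0,"az":0,"gripper":0.35},
    {"x":0,"y":0,"z":0,"ax":0,"ay":0,"az":0,"gripper":0.35},
    {"x":0,"y":0,"z":0,"ax":0,"ay":0,"az":0,"gripper":0.35}
  ]
}}

```text
time: 20.7
eef_pos: [0.5086, 0.1778, 0.0352]
ee_rot: [-0.025, 1.0, 0.0, 0.0]
ft_force: [0.3, -0.4, 1.5]
grip_width: 0.0306
finger_force: 0.0
```

>>> {"api": "play_rows", "payload": {
  "rows": [
    {"x":0,"y":0,"z":-0.3,"ax":0,"ay":0,"az":0,"gripper":0.35},
    {"x":0,"y":0,"z":-0.6,"ax":0,"ay":0,"az":0,"gripper":0.35},
    {"x":0,"y":0,"z":-1,"ax":0,"ay":0,"az":0,"gripper":0.35},
    {"x":0,"y":0,"z":-1,"ax":0,"ay":0,"az":0,"gripper":0.35},
    {"x":0,"y":0,"z":-1,"ax":0,"ay":0,"az":0,"gripper":0.35},
    {"x":0,"y":0,"z":-1,"ax":0,"ay":0,"az":0,"gripper":0.35},
    {"x":0,"y":0,"z":-0.5,"ax":0,"ay":0,"az":0,"gripper":0.35},
    {"x":0,"y":0,"z":0,"ax":0,"ay":0,"az":0,"gripper":0.35}
  ]
}}

```text
time: 21.7
eef_pos: [0.5089, 0.1775, 0.1439]
ee_rot: [-0.024, 1.0, 0.0, 0.001]
ft_force: [-0.4, 0.6, -1.2]
grip_width: 0.0305
finger_force: 0.0
```

```bash
python3 lk.py pics/b4.png
```

```text
t 21.7 p [0.5089 0.1775 0.1439] track xy mm [83.5 -1.1] tool y deg 92.8 tilt [-1.5e-03  9.0e-04 -1.0e+00] F [-0.4  0.6 -1.2] w 0.030516379738119583
-0.02 23 [30.6 34.  35.8]
-0.01 21 [27.3 31.2 34.1]
0.0 13 [27.9 28.8 30.5]
0.01 10 [26.1 27.3 27.9]
0.02 6 [32.5 37.2 37.8]
0.03 10 [33.3 33.7 35.7]
0.04 6 [29.  33.7 35.4]
0.05 6 [30.5 33.3 35.6]
```

View pics/b4.png

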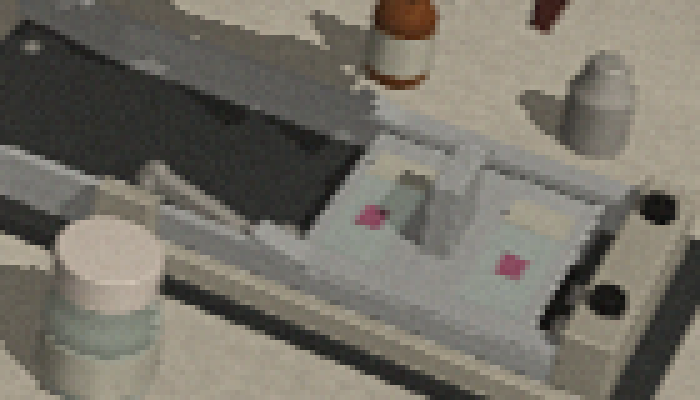

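The tray sits locked between the buffer and the dropped catch at ~(245,230). The robot is clear and the bystanders are in place, so I hand it in.

```bash
python3 -c "
from plant import r
print(r.finish_job())"
```

```text
the job is handed in; nothing more can be done
None
```

The tray is in the loading track, held between the buffer and the dropped catch; the last picture confirmed it before hand-in, with the robot clear of everything, about 22 s used, and no more than about 7 N on the buffer.

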